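# Ready the shopping-list stand: pen into its clip, bag clip held open over the card

## Task

Please get the shopping-list stand ready for me: take the pen out of the wooden tray and press it down into the fork clip on the stand until the sprung jaw snaps shut over it. Then squeeze the bag clip that is parked on the tray's front rail, take it off and hold it wide open over the middle of the card's top edge, one jaw on each side with its lips well below the edge and neither touching the card, so that I can slip the new list in. Finish there, still holding the clip squeezed open; leave the other things where they stand.

Things in the scene. Friction and masses are not known exactly. Their poses are not given: they have to be found in the camera images.
- stand: Fixed shopping-list stand: oak foot 66 x 260 x 12 mm. Origin at the centre of its underside on the worktop; x across the foot (away from the robot if not turned), y along it (left), z up. At y = +70 mm a stiff card stands upright in a slotted oak block (top 27 mm above the worktop); at y = -75 mm is the steel fork clip for the pen.
- card: The stiff off-white card, 90 mm wide (y, parallel to the stand's y), 3 mm thick (x), fixed. Origin in the middle of its level top edge, 122 mm above the worktop; 95 mm of it stand above the oak block. z up.
- pen_seat (a point): Where the pen's centre lies when home in the fork clip: 38 mm above the worktop, axes as the stand's; the seated pen lies level along y. The fork holds it 23 to 37 mm to each side of this point; the 46 mm gap between is free for fingers down to 23 mm above the worktop. The mouth opens upward, its flared tops 55 mm above the worktop.
- pen_jaw (a joint): Sprung jaw on the fork's -x side (a rigid cheek stands on +x): 0 = shut, also with the pen home beneath its lip; about 0.15 rad while the pen passes; springs back by itself. Flared tops guide a pen that comes down within 5 mm of the middle. A push of 5 to 20 N takes the pen past the lip, which it meets some 12 mm above its seat.
- tray: Shallow fixed acacia tray, 166 (x) x 340 (y) x 28 mm (z) outside, floor 8 mm thick, rails 8 mm thick all round. Origin at the centre of its underside. Its +y end is the one nearest the robot. A sugar jar and a pepper shaker stand at its far (-y) end.
- pen: Pen lying on the tray's floor: round barrel 12 mm in diameter, 142 mm long, about 30 g. Origin at its centre, on its axis; x along the pen (push button and thin pocket clip at the +x end, tip at -x). Either end may point either way in the fork clip.
- clip: White plastic bag clip with rubber lips, about 45 g, parked jaws down on the tray's 8 mm front rail. Origin on its pivot pin, z up to the tails, y along the pin (and the rail), x across: the way the jaws open and the tails are squeezed. Two mirror-image arms. Jaws 48 mm wide (y); rubber lips 22 to 36 mm below the pin; pin and spring, 5 mm in radius, end the throat.
- clip_grip (a point): Point midway between the clip's tails, 28 mm above the pin. Tails: flat plates 32 mm wide (y), up to 38 mm above the pin when parked. Then they splay, 46 mm over their ends; fully squeezed they are parallel, 22 mm over all, outer faces flat from 4 to 42 mm above the pin, at a firm stop. Needs about 9 N; let go, it snaps shut.
- clip_arm_a (a joint): Angle of the clip's arm with the jaw on the clip's +x side: 0 = parked on the rail (lips 8 mm apart), 0.30 rad = squeezed to the stop (lips about 29 mm apart, clip about 40 mm broad over its jaws), negative = shut on nothing.
- clip_arm_b (a joint): The same for the arm with the jaw on the -x side; both arms turn alike.
- clip_tip_a (a point): Inner lower edge of the rubber lip on the clip's +x side, at mid-width; moves with the arm.
- clip_tip_b (a point): The same on the clip's -x side.
- sugar_jar: Bystander: small glass sugar jar with knobbed lid, 62 mm in diameter, 77 mm tall, at the far end of the tray. Origin at the centre of its underside.
- pepper: Bystander: glass pepper shaker with domed top, 44 mm in diameter, 90 mm tall, at the far end of the tray. Origin at the centre of its underside.
- food_tin: Bystander: round tin, 58 mm in diameter, 72 mm tall, behind the stand. Origin at the centre of its underside.
- cup: Bystander: small cup with a handle, 60 x 90 x 52 mm, to the left of the stand. Origin at the middle of its underside.
There are look-alikes about, which are no part of the job. Leave any pink or yellow look-alike of the clip alone.

How it is judged:
On the way, in this order (a step that is already met when the one before it is completed fails the run):
1. the pen lies home in the fork clip with the sprung jaw shut over it (x of pen in the frame of pen_seat between -0.005 and 0.005 m and y of pen in the frame of pen_seat between -0.015 and 0.015 m and z of pen in the frame of pen_seat between -0.003 and 0.003 m and angle between the x axis of pen and the y axis of stand, either way round below 0.12 rad and value of joint pen_jaw below 0.06 rad), for 0.2 s.
2. the bag clip has been squeezed and lifted off the tray's rail (height (world z) of clip above 0.075 m and contact force between the fingers and clip above 3 N and contact force between clip and tray below 0.3 N and value of joint each of clip_arm_a, clip_arm_b above 0.1 rad), for 0.1 s.
At the end, for the whole second after the job is handed in: Gripper holds the clip open (arms > 0.2 rad, grip > 3 N), still, upright and in line (0.2 rad), a lip on each side of the card, 5 mm clear of its middle, 7 to 30 mm below its edge, within 20 mm of mid-edge, touching nothing of the stand; pen home (3 mm high, 5 across, 15 along), jaw < 0.06 rad (all of step 1 and value of joint each of clip_arm_a, clip_arm_b above 0.2 rad and ((x of clip_tip_a in the frame of card above 0.005 m and x of clip_tip_b in the frame of card below -0.005 m) or (x of clip_tip_b in the frame of card above 0.005 m and x of clip_tip_a in the frame of card below -0.005 m)) and z of clip_tip_a in the frame of card between -0.03 and -0.007 m and y of clip_tip_a in the frame of card between -0.02 and 0.02 m and z of clip_tip_b in the frame of card between -0.03 and -0.007 m and y of clip_tip_b in the frame of card between -0.02 and 0.02 m and angle between the y axis of clip and the y axis of card, either way round below 0.2 rad and angle between clip's own z axis and vertical below 0.25 rad and contact force between clip and stand below 0.3 N and contact force between the fingers and clip above 3 N and linear speed of clip below 0.02 m/s); the arm keeps its last pose, push and grip.
It fails at once if a bystander (sugar jar, pepper shaker, food tin, cup) is pushed away by more than 25 mm (distance of any of sugar_jar, pepper, food_tin, cup from where it was at the start of the episode above 0.025 m).
It also fails if it takes over 54 s, if anything falls off the work surface, if the arm or the gripper's body presses on something with over 40 N, if the wrist force passes 120 N, or if a joint passes its speed limit or range.

## Robot

A 6-joint arm with a two-finger parallel gripper is mounted at the origin on a cart in front of the work surface, level with it; the furniture and walls round the work are solid. World frame = base frame: x ahead of the robot, y to its left, z up, the work surface at z = 0. Lengths are in m, angles in rad, forces in N, time in s.
With the tool pointing down it reaches from about 0.35 to 1 m from the base axis. Payload 7.1 kg.
Tool frame: the origin (TCP) lies between the finger pads; the fingertips stand arm.tcp_to_tips ahead of it and the grasp point (between the pads) lies 8 mm behind it (arm.tcp_to_tips is the distance from the TCP to the fingertips, in m); z points along the fingers, y is the line along which they close (so a half turn about z gives the same grasp; the last joint's range is limited). The gripper opens to 85 mm and grips with 20 to 120 N. Pads are 22 mm wide; open, the fingers measure 114 mm over their backs; the gripper's body (76 mm by 85 mm) begins 54 mm behind the grasp point. The pads swing forward as they close: fully open they stand 13 mm farther back than shut.
Start: joints at [1.205, 0.423, 1.63, -0, 1.089, -0.019], TCP at [0.212, 0.588, 0.242] pointing down, gripper open.
Joint ranges: [-3, 3], [-0.9, 2.11], [0.09, 2.58], [-1.31, 4.45], [0.11, 2.69], [-2.54, 2.54]. Speed limits (rad/s): [2.39, 2.39, 3.01, 3.14, 3.14, 3.14].

## Interface

Orientations are given as a unit quaternion [w, x, y, z].
In Python, from plant import arm, optics, ticket gives the robot as it stands.
- The arm moves only by the tool arm_command, never from a script. Its argument "motion" is one flat list of numbers, 7 for each row, row after row: the turn, a rotation vector about the tool's x, y, z each as a share of 180 degrees, from -1 to 1, then the shift along the tool's x, y, z each as a share of 150 mm, from -1 to 1, then the opening, from 0 (shut) to 1 (fully open). In form: [wx, wy, wz, tx, ty, tz, jaw, wx, wy, wz, tx, ty, tz, jaw, ...]. A call has 1 to 12 rows; each row shifts and turns the commanded pose from where the row before left it, along the tool's axes as they then stand; what a row does not reach is not made up. A row lasts 1/12 s, in which the tool goes at most 41.7 mm and 7.16 degrees, less where a joint would pass 70% of its speed; a pose out of reach is approached as far as the arm can. A call with a number of a shift or a turn outside -1 to 1 is refused whole. A call with a gripper value outside its range is refused whole. The fingers move at their own pace and stop on an object; "squeeze" is the grip in N (left out, the last holds). Time passes only in rows, so rows that do not move let the fingers close. It gives the time, the measured TCP pose, the force, the opening and the grip force at its end, in the units of the state.
- arm.get_obs(): the state, without advancing time (a new reading comes with each control period).
- optics.get_image(name): name is "scene" or "top" or "wrist"; returns a dict with "color" (480x640x3 uint8, red, green, blue), "camera_matrix" (3x3 intrinsics, pixels), "R" (3x3) and "t" (3): a world point X has camera coordinates R X + t. Camera axes: x right, y down, z forward; pixel columns grow to the right and rows downward; lengths in m; the calibration is good to about 2 mm. A picture is of the moment at which its call begins. There is no depth.
- ticket.sign_off(): hands the job in; it is judged then, once.
Trained networks look in the newest picture that a camera, given by its name, has taken for a name from the list of things; names that differ only in an ending like _2 or _b are one class to them, and where a whole thing is asked for, a point or a joint stands for the part that bears it (a point fixed in the world has none). Each returns a list of dicts, best first, with "score" (0 to 1); they miss things now and then, are a little off and sometimes report something else, mostly with a low value. They report only what shows in the picture. A call takes as long as a camera call. They do not tell look-alikes from the thing itself.
- optics.spot_in(name, camera): "location" ([column, row] as shares, 0 to 1, of the picture: columns of its width, rows of its height, amid what is visible of it).
- optics.regions_of(name, camera): "pixels" (480x640 bool, what is visible of it) and "location" ([column, row] as shares, 0 to 1, of the picture: columns of its width, rows of its height, amid what is visible of it).
The state is a dict: "clock": time; "joint_positions": joint angles; "joint_vel": joint speeds; "joint_efforts": joint torques, N m; "eef_pos": TCP position; "tcp_rot": TCP orientation; "wrist_force": force on the tool from outside, world axes, zero at the start; "wrist_torque": the same for the moment, N m; "grip_width": finger opening in m; "gripper_force": force on a finger pad.
Only numpy, scipy, OpenCV 4.12 (cv2) and the standard library are available. Lean on these libraries where they do the work, as an engineer would, in place of code of your own. Each camera call takes 0.05 s, during which the arm holds its last target. There are 200 camera calls.

## Working session

There is one attempt and no reset: what is moved stays moved. The work goes in short steps, Python scripts to look and compute and a tool call to move; the robot and the scene stay as the last step left them, time stands still between calls to the robot, and variables do not carry over. Pictures are saved under pics/ and viewed, at most 10 in all, crops included, and the job is handed in when it is done.

Besides the shell and the picture viewer there is one more tool, called after "Call:" as name(argument=value, ...), one argument or row to a line, values as JSON. arm_command: Moves the arm, as the interface text tells. Its arguments: {"type":"object","properties":{"motion":{"type":"array"},"squeeze":{"type":"number"}},"required":["motion"]}

```bash
mkdir -p pics; ls
cat > h.py <<'E'
import numpy as np, cv2
from plant import arm, optics, ticket
def grab(n):
    return optics.get_image(n)
def proj(im,X):
    p=im["camera_matrix"]@(im["R"]@np.array(X,float)+im["t"]); return p[:2]/p[2]
def unproj(im,uv,z):
    d=im["R"].T@np.linalg.inv(im["camera_matrix"])@np.array([uv[0],uv[1],1.0]); c=-im["R"].T@im["t"]
    return c+d*(z-c[2])/d[2]
E
python3 - <<'E'
from h import *
print(arm.tcp_to_tips,arm.get_obs())
for n in ("scene","top"):
    im=grab(n); cv2.imwrite(f"pics/{n}0.png",im["color"][:,:,::-1])
    print(n,(-im["R"].T@im["t"]).round(3),im["R"].round(2).tolist(),im["camera_matrix"][0,0])
    for k in ("stand","card","tray","pen","clip","sugar_jar","pepper","food_tin","cup"):
        print(k,[(round(d["score"],2),(np.array(d["location"])*[640,480]).round().tolist()) for d in optics.spot_in(k,n)])
E
```

```text
pics
0.011 {'clock': 0.0, 'joint_positions': array([ 1.20498307e+00,  4.23851757e-01,  1.63073500e+00, -4.13306539e-05,
        1.08859805e+00, -1.90029592e-02]), 'joint_vel': array([ 1.35520006e-03, -2.69257350e-04, -6.80340306e-05,  8.74596917e-04,
        1.16428251e-03,  1.16322256e-03]), 'joint_efforts': array([ 1.87125552e-03, -5.57382274e+01, -2.81736445e+01,  8.17164346e-05,
        7.35042704e-03, -3.38740385e-06]), 'eef_pos': array([0.21222593, 0.58727367, 0.24152119]), 'tcp_rot': array([-1.34264349e-04,  1.72527917e-01,  9.85004306e-01, -7.84884692e-04]), 'wrist_force': array([-0.16270024, -0.20530722, -0.8185505 ]), 'wrist_torque': array([0.05544169, 0.02957257, 0.02324949]), 'gripper_force': 0.0, 'grip_width': 0.08548587946996056}
scene [-0.288 -0.954  0.922] [[0.71, -0.71, -0.01], [-0.39, -0.38, -0.84], [0.59, 0.6, -0.55]] 503.85218096791147
stand [(0.73, [259.0, 246.0])]
card [(0.94, [248.0, 229.0])]
tray [(0.88, [370.0, 290.0])]
pen [(0.49, [376.0, 287.0]), (0.35, [372.0, 290.0])]
clip [(0.75, [335.0, 301.0]), (0.66, [404.0, 365.0]), (0.54, [301.0, 279.0])]
sugar_jar [(0.78, [392.0, 259.0])]
pepper [(0.79, [414.0, 265.0])]
food_tin [(0.87, [348.0, 246.0])]
cup [(0.53, [196.0, 230.0]), (0.3, [345.0, 244.0])]
top [ 0.343 -0.083  1.218] [[-0.04, -1.0, -0.0], [-0.97, 0.04, -0.23], [0.23, -0.01, -0.97]] 450.562194945179
stand [(0.93, [247.0, 275.0])]
card [(0.83, [213.0, 276.0])]
tray [(0.95, [380.0, 240.0])]
pen [(0.55, [378.0, 243.0]), (0.53, [378.0, 234.0])]
clip [(0.81, [384.0, 294.0]), (0.55, [321.0, 279.0]), (0.55, [487.0, 299.0])]
sugar_jar [(0.74, [362.0, 191.0])]
pepper [(0.49, [399.0, 189.0])]
food_tin [(0.88, [313.0, 213.0])]
cup [(0.9, [156.0, 319.0]), (0.31, [248.0, 275.0])]
```

View pics/top0.png

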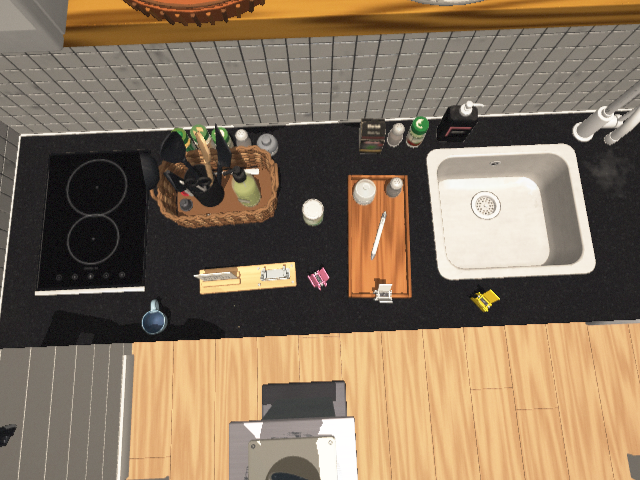

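View pics/scene0.png

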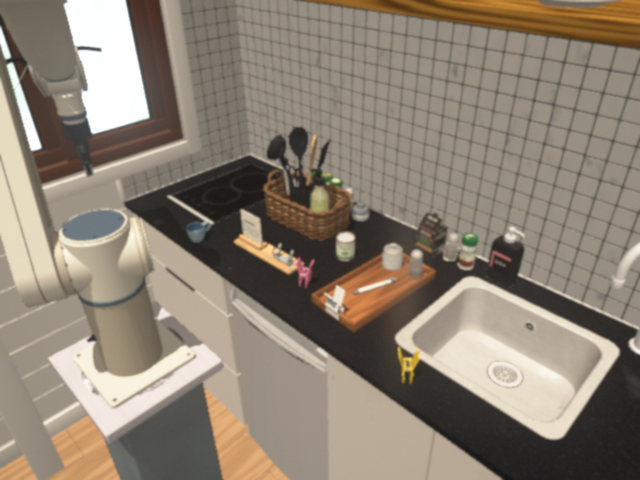

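The top view shows the tray at (380,237), with the pen at (378,235), the white clip on the front rail at (384,294), the stand at (247,277) and the card at (217,275). Three things could be taken for the clip: white (384,294), pink (319,279) and yellow (487,299). I choose the white one, on the tray's front rail. For the pen, the candidate is the white stick in the tray (378,235). The card's edge at (217,275) could be mistaken for it.

Run:
```python
from h import *
im=grab("top")
Z=dict(stand=.012,tray=.028,pen=.014,clip=.06,card=.122)
for k in Z:
    for d in optics.regions_of(k,"top"):
        m=d["pixels"]; 
        ys,xs=np.nonzero(m); W=np.array([unproj(im,(a,b),Z[k])[:2] for a,b in zip(xs,ys)])
        r=cv2.minAreaRect((W*1000).astype(np.float32))
        print(k,round(d["score"],2),len(W),"uv",xs.mean().round(),ys.mean().round(),"rect",np.round(r[0],1),np.round(r[1],1),round(r[2],1),W.mean(0).round(3))
c=im["color"][180:310,180:430,::-1]
cv2.imwrite("pics/crop1.png",cv2.resize(c,None,fx=3.2,fy=3.2,interpolation=cv2.INTER_CUBIC))
```

```text
stand 0.66 2334 uv 247.0 277.0 rect [516.3 111.5] [ 67.7 264.9] 2.2 [0.516 0.109]
stand 0.62 276 uv 383.0 293.0 rect [ 457.8 -250.7] [45.2 47.8] 87.5 [ 0.457 -0.252]
tray 0.76 6644 uv 379.0 241.0 rect [ 615.2 -250.1] [171.5 345.7] 86.8 [ 0.598 -0.249]
clip 0.7 247 uv 319.0 278.0 rect [497.1 -84.4] [43.1 46.6] 28.4 [ 0.499 -0.083]
clip 0.69 324 uv 485.0 300.0 rect [ 427.7 -504.4] [46.5 54.4] 39.9 [ 0.424 -0.504]
clip 0.56 263 uv 383.0 293.0 rect [ 454.5 -244.4] [44.  43.4] 87.5 [ 0.453 -0.247]
card 0.72 267 uv 217.0 276.0 rect [506.6 166.9] [95.5 18.5] 90.0 [0.506 0.165]
```

View pics/crop1.png

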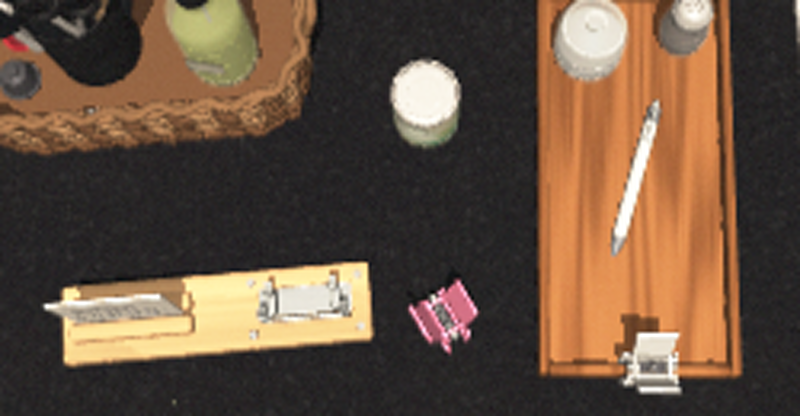

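Call:
arm_command(
  motion=[0,0,0.0377,0,0,-0.053,1,0,0,0.0377,0,0,-0.053,1,0,0,0.0377,0,0,-0.053,1,0,0,0.0377,0,0,-0.053,1,0,0,0.0377,0,0,-0.053,1,0,0,0.0377,0,0,-0.053,1,0,0,0.0377,0,0,-0.053,1,0,0,0.0377,0,0,-0.053,1,0,0,0.0377,0,0,-0.053,1,0,0,0.0377,0,0,-0.053,1],
)

```text
clock: 2.13
eef_pos: [0.2124, 0.5877, 0.3222]
tcp_rot: [0.0, 0.695, 0.719, -0.0]
wrist_force: [0.5, 0.1, 0.7]
grip_width: 0.0853
gripper_force: 0.0
```

Call:
arm_command(
  motion=[0,0,0,-0.2,0.1,0,1,0,0,0,-0.2,0.1,0,1,0,0,0,-0.2,0.1,0,1,0,0,0,-0.2,0.1,0,1,0,0,0,-0.2,0.1,0,1,0,0,0,-0.2,0.1,0,1,0,0,0,-0.2,0.1,0,1,0,0,0,-0.2,0.1,0,1,0,0,0,-0.2,0.1,0,1,0,0,0,-0.2,0.1,0,1,0,0,0,-0.2,0.1,0,1,0,0,0,-0.2,0.1,0,1],
)

```text
clock: 3.13
eef_pos: [0.407, 0.2337, 0.3221]
tcp_rot: [0.0, 0.693, 0.721, 0.0]
wrist_force: [0.3, 0.9, -0.3]
grip_width: 0.0854
gripper_force: 0.0
```

Call:
arm_command(
  motion=[0,0,0,-0.2,0.05,0,1,0,0,0,-0.2,0.05,0,1,0,0,0,-0.2,0.05,0,1,0,0,0,-0.2,0.05,0,1,0,0,0,0,0,0,1,0,0,0,0,0,0,1],
)

```text
clock: 3.63
eef_pos: [0.4416, 0.1152, 0.322]
tcp_rot: [0.0, 0.694, 0.72, 0.0]
wrist_force: [0.6, 0.3, -0.1]
grip_width: 0.0853
gripper_force: 0.0
```

```bash
cat >> h.py <<'E'
from scipy.spatial.transform import Rotation as Rn
def rot(q): return Rn.from_quat([q[1],q[2],q[3],q[0]]).as_matrix()
def st():
    o=arm.get_obs(); R=rot(o["tcp_rot"]); y=R[:,1]; z=R[:,2]
    print("t",round(o["clock"],2),"pos",o["eef_pos"].round(4),"yang",np.degrees(np.arctan2(y[1],y[0])).round(2),"z",z.round(3),"F",o["wrist_force"].round(1),"w",round(o["grip_width"],4),"g",round(o["gripper_force"],1)); return o,R
E
python3 - <<'E'
from h import *
st()
im=grab("wrist"); cv2.imwrite("pics/w1.png",im["color"][:,:,::-1])
print((-im["R"].T@im["t"]).round(3),im["R"].round(2).tolist(),im["camera_matrix"][0,0])
E
```

```text
t 3.63 pos [0.4416 0.1152 0.322 ] yang 2.08 z [ 0.  0. -1.] F [ 0.6  0.3 -0.1] w 0.0853 g 0.0
[0.439 0.186 0.454] [[1.0, 0.04, 0.0], [0.04, -0.96, 0.28], [0.01, -0.28, -0.96]] 399.4521416480102
```

View pics/w1.png

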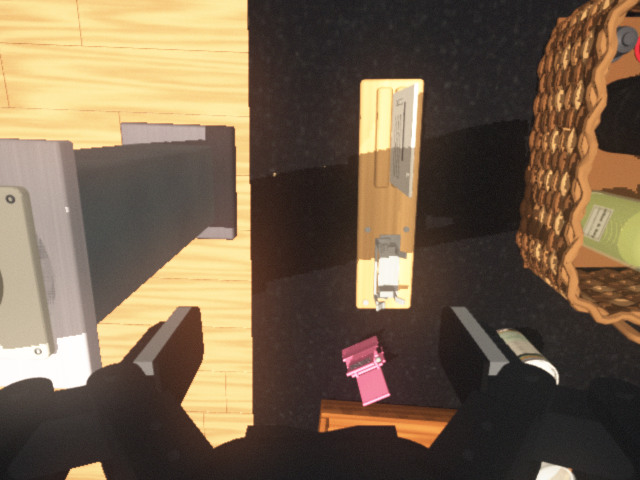

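The wrist view shows the stand foot spanning (360,80) to (424,307). The card's top edge runs from about (416,86) to (411,194), and the fork clip is at (389,265). The pink look-alike is at (366,370).

Run:
```python
from h import *
im=grab("wrist")
def rect(m,z):
    ys,xs=np.nonzero(m); W=np.array([unproj(im,(a,b),z)[:2] for a,b in zip(xs,ys)])
    return W
for k,z in (("stand",.012),("card",.122)):
    for d in optics.regions_of(k,"wrist"):
        W=rect(d["pixels"],z); r=cv2.minAreaRect((W*1000).astype(np.float32))
        print(k,round(d["score"],2),len(W),np.round(r[0],1),np.round(r[1],1),round(r[2],2))
        if k=="card":
            ys,xs=np.nonzero(d["pixels"]); E=[]
            for v in range(ys.min()+2,ys.max()-1):
                E.append((xs[ys==v].max()+.5,v))
            P=np.array([unproj(im,e,z)[:2] for e in E])
            print(E[0],E[-1],P[0].round(4),P[-1].round(4),"fit slope dx/dy",np.polyfit(P[:,1],P[:,0],1).round(4))
# foot edges by colour
c=im["color"].astype(int); hsv=cv2.cvtColor(im["color"],cv2.COLOR_RGB2HSV)
m=((hsv[:,:,1]>70)&(c[:,:,0]>110)&(np.arange(640)[None]>340)&(np.arange(640)[None]<440)&(np.arange(480)[:,None]<325)).astype(np.uint8)
n,l,s,_=cv2.connectedComponentsWithStats(m); i=1+s[1:,4].argmax(); print(s[i])
r=cv2.minAreaRect((rect(l==i,.012)*1000).astype(np.float32)); print("foot",np.round(r[0],1),np.round(r[1],1),round(r[2],2))
cen,a=np.array(r[0])/1000,None
th=r[2]%90; th=th-90 if th>45 else th; th=np.radians(th); ya=np.array([-np.sin(th),np.cos(th)])
for nm,off,z in(("card",.07,.122),("seat",-.075,.038)):
    X=np.r_[cen+off*ya,z]; print(nm,X.round(4),proj(im,X).round(1))
cv2.imwrite("pics/w1c.png",cv2.resize(im["color"][60:320,340:440,::-1],None,fx=2.3*1,fy=2.3,interpolation=cv2.INTER_CUBIC))
```

```text
stand 0.59 13489 [515.8 105.9] [ 67.1 260.9] 2.14
card 0.75 2524 [505.5 176.3] [20.9 88.6] 2.47
(np.float64(417.5), 87) (np.float64(411.5), 196) [0.513  0.2195] [0.5169 0.1342] fit slope dx/dy [-0.0501  0.5242]
[ 355   80   70  231 8551]
foot [516.5 106.6] [ 67.6 259.6] 2.35
card [0.5137 0.1766 0.122 ] [412.8 143.8]
seat [0.5196 0.0317 0.038 ] [388.1 275.2]
```

View pics/w1c.png

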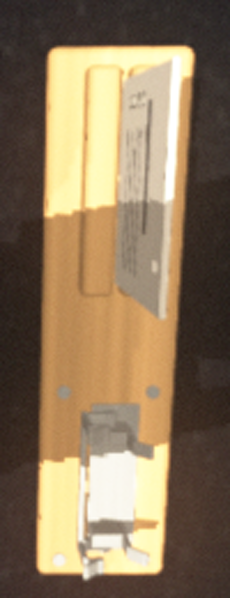

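Call:
arm_command(
  motion=[0,0,0,-0.205,0.053,0.033,1,0,0,0,-0.205,0.053,0.033,1,0,0,0,-0.205,0.053,0.033,1,0,0,0,-0.205,0.053,0.033,1,0,0,0,-0.205,0.053,0.033,1,0,0,0,-0.205,0.053,0.033,1,0,0,0,-0.205,0.053,0.033,1,0,0,0,-0.205,0.053,0.033,1,0,0,0,-0.205,0.053,0.033,1,0,0,0,-0.205,0.053,0.033,1,0,0,0,0,0,0,0.5,0,0,0,0,0,0,0.5],
)

```text
clock: 4.83
eef_pos: [0.5332, -0.1878, 0.2716]
tcp_rot: [-0.001, 0.693, 0.721, -0.0]
wrist_force: [-1.3, -0.3, 0.0]
grip_width: 0.0638
gripper_force: 0.0
```

Run:
```python
from h import *
st()
im=grab("wrist"); cv2.imwrite("pics/w2.png",im["color"][:,:,::-1])
for k,z in (("pen",.014),("tray",.028),("clip",.05)):
    for d in optics.regions_of(k,"wrist"):
        ys,xs=np.nonzero(d["pixels"]); W=np.array([unproj(im,(a,b),z)[:2] for a,b in zip(xs,ys)])
        r=cv2.minAreaRect((W*1000).astype(np.float32))
        print(k,round(d["score"],2),len(W),xs.mean().round(),ys.mean().round(),np.round(r[0],1),np.round(r[1],1),round(r[2],2),W.mean(0).round(4))
```

```text
t 4.83 pos [ 0.5332 -0.1878  0.2716] yang 2.23 z [-0.001  0.001 -1.   ] F [-1.3 -0.3  0. ] w 0.0638 g 0.0
pen 0.4 6414 506.0 83.0 [696.7 -70.9] [93.  66.4] 5.5 [ 0.6977 -0.072 ]
tray 0.68 41705 379.0 257.0 [ 617.  -251.2] [169.7 339.7] 87.06 [ 0.5932 -0.2402]
tray 0.21 2196 224.0 271.0 [ 436.5 -258.8] [70.3 53.2] 89.39 [ 0.4395 -0.2591]
clip 0.97 2859 285.0 80.0 [500.2 -80.9] [43.1 49.6] 27.56 [ 0.4998 -0.0813]
clip 0.61 2342 224.0 272.0 [ 442.5 -250.2] [67.3 52.2] 87.29 [ 0.4449 -0.2517]
```

View pics/w2.png

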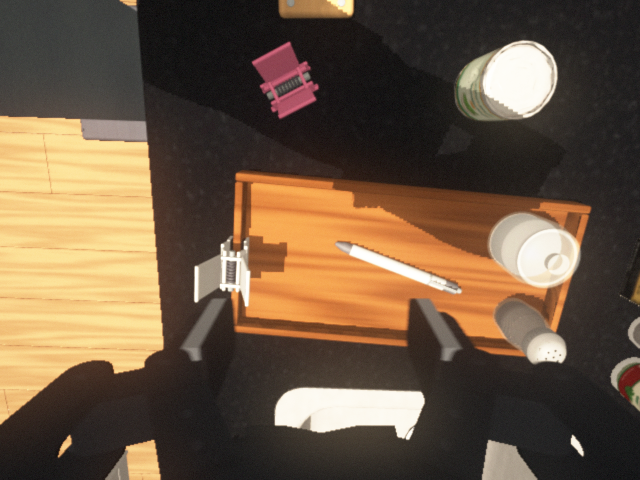

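The wrist view shows the pen from (337,244) to (461,290), with its button and pocket clip at the right end. The white clip straddles the front rail with its pin and spring at about (231,271). The pink look-alike is at (285,80).

```bash
cat >> h.py <<'E'
def tri(a,b):
    A=[];B=[]
    for im,uv in (a,b):
        d=im["R"].T@np.linalg.inv(im["camera_matrix"])@np.array([uv[0],uv[1],1.0]); d/=np.linalg.norm(d)
        P=np.eye(3)-np.outer(d,d); c=-im["R"].T@im["t"]; A.append(P);B.append(P@c)
    X=np.linalg.solve(A[0]+A[1],B[0]+B[1]); return X,[np.linalg.norm(P@X-q) for P,q in zip(A,B)]
E
python3 - <<'E'
from h import *
im=grab("wrist"); tp=grab("top")
h=cv2.cvtColor(im["color"],cv2.COLOR_RGB2HSV); m=(h[:,:,1]<90)&(h[:,:,2]>60)
mm=np.zeros_like(m); mm[232:300,325:475]=m[232:300,325:475]
n,l,s,_=cv2.connectedComponentsWithStats(mm.astype(np.uint8)); i=1+s[1:,4].argmax(); print(s[i])
ys,xs=np.nonzero(l==i); W=np.array([unproj(im,(a,b),.014)[:2] for a,b in zip(xs,ys)])
print("pen",[np.round(q,4) for q in cv2.minAreaRect((W*1000).astype(np.float32))],W.mean(0).round(4))
for uv in ((337,244),(461,290)): print(unproj(im,uv,.014).round(4))
print("pin",tri((im,(231,271)),(tp,(384,294.7))))
for z in (.045,.055,.065): print(z,unproj(im,(231,271),z).round(4))
c=im["color"][215:325,180:290,::-1]
t=tp["color"][275:310,365:405,::-1]
a=cv2.resize(c,(400,400),interpolation=cv2.INTER_CUBIC); b=cv2.resize(t,(400,350),interpolation=cv2.INTER_CUBIC)
o=np.zeros((400,800,3),np.uint8); o[:,:400]=a; o[:350,400:]=b; cv2.imwrite("pics/clip.png",o)
E
```

```text
[ 335  243  126   53 1445]
pen [array([ 616.8344, -253.775 ]), array([ 12.4997, 142.6644]), np.float64(70.5117)] [ 0.6168 -0.2537]
[ 0.5514 -0.2293  0.014 ]
[ 0.6846 -0.2743  0.014 ]
pin (array([ 0.45007401, -0.2501001 ,  0.04743557]), [np.float64(0.000520520909677804), np.float64(0.0005205209096778993)])
0.045 [ 0.4498 -0.2515  0.045 ]
0.055 [ 0.4521 -0.2477  0.055 ]
0.065 [ 0.4543 -0.2439  0.065 ]
```

View pics/clip.png

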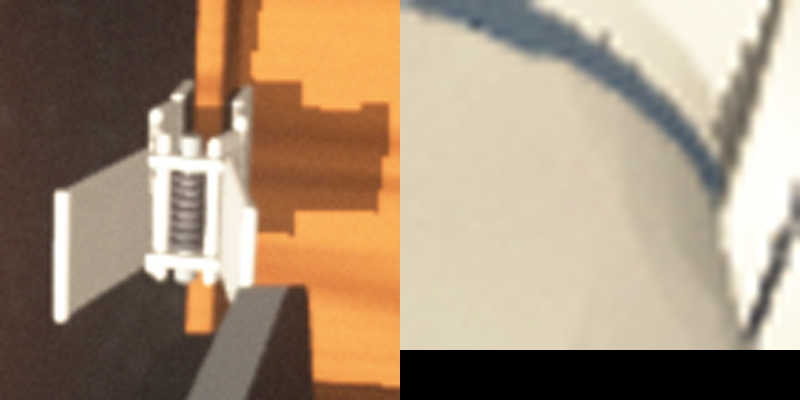

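Call:
arm_command(
  motion=[0,0,-0.0379,0,0,0,0.35,0,0,-0.0379,0,0,0,0.35,0,0,-0.0379,0,0,0,0.35,0,0,-0.0379,0,0,0,0.35,0,0,-0.0379,0,0,0,0.35,0,0,-0.0379,0,0,0,0.35,0,0,-0.0379,0,0,0,0.35,0,0,-0.0379,0,0,0,0.35,0,0,-0.0379,0,0,0,0.35,0,0,-0.0379,0,0,0,0.35,0,0,0,0,0,0,0.35],
)

```text
clock: 6.05
eef_pos: [0.5329, -0.1869, 0.2727]
tcp_rot: [0.0, 0.167, 0.986, -0.0]
wrist_force: [0.3, -0.4, 0.2]
grip_width: 0.03
gripper_force: 0.0
```

Call:
arm_command(
  motion=[0,0,0,-0.16,-0.057,0,0.35,0,0,0,-0.16,-0.057,0,0.35,0,0,0,-0.16,-0.057,0,0.35,0,0,0,-0.16,-0.057,0,0.35,0,0,0,0,0,0.22,0.35,0,0,0,0,0,0.22,0.35,0,0,0,0,0,0.22,0.35,0,0,0,0,0,0.22,0.35,0,0,0,0,0,0.22,0.35,0,0,0,0,0,0,0.35,0,0,0,0,0,0,0.35],
)

```text
clock: 6.97
eef_pos: [0.6109, -0.251, 0.1061]
tcp_rot: [-0.002, 0.17, 0.985, 0.0]
wrist_force: [0.2, 0.1, -1.0]
grip_width: 0.03
gripper_force: 0.0
```

Run:
```python
from h import *
o,R=st()
d=np.array([.6168,-.2538])+.005*np.array([-.943,.334])-o["eef_pos"][:2]
print("remaining tool xy mm",(R[:2,:2].T@d*1000).round(1))
```

```text
t 6.97 pos [ 0.6109 -0.251   0.1061] yang 70.38 z [-0.004  0.002 -1.   ] F [ 0.2  0.1 -1. ] w 0.03 g 0.0
remaining tool xy mm [-1.5 -0.6]
```

Call:
arm_command(
  motion=[0,0,0,0,-0.004,0.13,0.35,0,0,0,0,0,0.13,0.35,0,0,0,0,0,0.13,0.35,0,0,0,0,0,0.13,0.35,0,0,0,0,0,0.022,0.35,0,0,0,0,0,0.022,0.35,0,0,0,0,0,0,0.35,0,0,0,0,0,0,0,0,0,0,0,0,0,0,0,0,0,0,0,0,0,0,0,0,0,0,0,0],
  squeeze=60,
)

```text
clock: 7.88
eef_pos: [0.613, -0.253, 0.025]
tcp_rot: [0.001, 0.17, 0.986, -0.0]
wrist_force: [-0.7, -0.1, 6.4]
grip_width: 0.0084
gripper_force: 58.8
```

Call:
arm_command(
  motion=[0,0,0,0,0,0,0,0,0,0,0,0,0,0,0,0,0,0,0,0,0,0,0,0,0,0,-0.1,0,0,0,0,0,0,-0.15,0,0,0,0,0,0,-0.15,0,0,0,0,0,0,-0.2,0,0,0,0,0,0,-0.2,0,0,0,0,0,0,-0.2,0,0,0,0,0,0,0,0],
)

```text
clock: 8.72
eef_pos: [0.6153, -0.2541, 0.1813]
tcp_rot: [0.006, 0.17, 0.986, -0.001]
wrist_force: [1.5, 0.6, -0.2]
grip_width: 0.0084
gripper_force: 58.9
```

Run:
```python
from h import *
st(); im=grab("wrist"); 
c=im["color"][200:480,120:520,::-1]; cv2.imwrite("pics/g1.png",cv2.resize(c,None,fx=1.9,fy=1.9,interpolation=cv2.INTER_CUBIC))
```

```text
t 8.72 pos [ 0.6153 -0.2541  0.1813] yang 70.48 z [ 0.011 -0.005 -1.   ] F [ 1.5  0.6 -0.2] w 0.0084 g 58.9
```

View pics/g1.png

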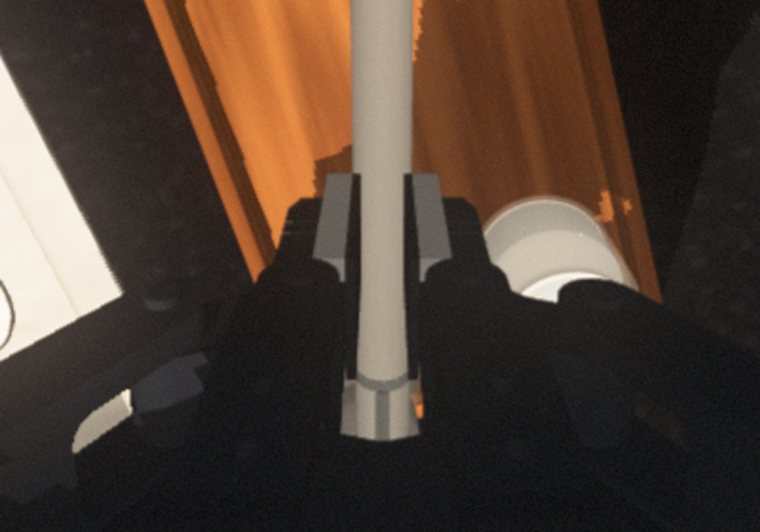

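The pen is held centrally between the pads, with its barrel running up the crop at column ~382. Next I check its level using the tip.

Run:
```python
from h import *
o,R=st(); im=grab("wrist"); p=o["eef_pos"]
h=cv2.cvtColor(im["color"],cv2.COLOR_RGB2HSV); m=((h[:,:,1]<60)&(h[:,:,2]>90)).astype(np.uint8)
n,l,s,_=cv2.connectedComponentsWithStats(m); i=l[260,321]; print("label",i,s[i]); i=i or l[220,321]
ys,xs=np.nonzero(l==i)
for v in range(ys.min(),ys.max(),12):
    q=xs[ys==v]; print(v,q.min(),q.max(),end="; ")
print()
for up in (-8,0,8,16):
  for dz in (-.011,-.006): print(up,dz,"tip",proj(im,p+R[:,0]*.066+np.array([0,0,dz+up/1000])).round(0),"btn",proj(im,p-R[:,0]*.076+np.array([0,0,dz-up/1000])).round(0))
```

```text
t 8.77 pos [ 0.6142 -0.2536  0.1785] yang 70.48 z [ 0.008 -0.004 -1.   ] F [ 0.7  0.  -1. ] w 0.0082 g 58.9
label 3 [ 300  135   39  297 7742]
135 316 324; 147 312 329; 159 308 329; 171 307 326; 183 306 329; 195 305 335; 207 306 335; 219 306 335; 231 306 335; 243 306 336; 255 306 335; 267 306 335; 279 307 335; 291 307 333; 303 310 332; 315 310 332; 327 310 331; 339 310 331; 351 310 332; 363 309 332; 375 309 333; 387 308 333; 399 309 333; 411 301 335; 423 300 337; 
-8 -0.011 tip [319. 138.] btn [319. 484.]
-8 -0.006 tip [319. 138.] btn [319. 494.]
0 -0.011 tip [319. 139.] btn [319. 468.]
0 -0.006 tip [319. 139.] btn [319. 478.]
8 -0.011 tip [319. 140.] btn [319. 454.]
8 -0.006 tip [319. 140.] btn [319. 463.]
16 -0.011 tip [319. 141.] btn [320. 441.]
16 -0.006 tip [319. 141.] btn [320. 449.]
```

Call:
arm_command(
  motion=[0,0,0.0379,0,0,-0.03,0,0,0,0.0379,0,0,-0.03,0,0,0,0.0379,0,0,-0.03,0,0,0,0.0379,0,0,-0.03,0,0,0,0.0379,0,0,-0.03,0,0,0,0.0379,0,0,-0.03,0,0,0,0.0379,0,0,0,0,0,0,0.0379,0,0,0,0,0,0,0.0379,0,0,0,0,0,0,0.0379,0,0,0,0,0,0,0,0,0,0,0],
)

```text
clock: 9.73
eef_pos: [0.6109, -0.2521, 0.1986]
tcp_rot: [-0.001, 0.695, 0.719, -0.0]
wrist_force: [-0.9, -0.4, -1.0]
grip_width: 0.0088
gripper_force: 58.9
```

Call:
arm_command(
  motion=[0,0,0,0.195,-0.056,0,0,0,0,0,0.195,-0.056,0,0,0,0,0,0.195,-0.056,0,0,0,0,0,0.195,-0.056,0,0,0,0,0,0.195,-0.056,0,0,0,0,0,0.195,-0.056,0,0,0,0,0,0.195,-0.056,0,0,0,0,0,0.195,-0.056,0,0,0,0,0,0.195,-0.056,0,0,0,0,0,0.195,-0.056,0,0,0,0,0,0,0,0,0,0,0,0,0,0,0,0,0],
)

```text
schema error: expected a multiple of 7 numbers
```

Run:
```python
from h import *
o,R=st(); p=o["eef_pos"]
print("remaining tool xy mm",(R[:2,:2].T@(np.array([.519,.035])-p[:2])*1000).round(1))
im=grab("wrist"); sc=grab("scene")
print("seat+z.055",proj(im,[.519,.0315,.055]).round(0),"cardtop",proj(im,[.5137,.1768,.122]).round(0))
c=im["color"][0:480,120:520,::-1]
a,b=[proj(sc,p+R[:,0]*s+np.array([0,0,-.011])) for s in (.0675,-.0745)]; print(a.round(0),b.round(0))
u,v=((a+b)/2).astype(int); d=sc["color"][v-60:v+60,u-60:u+60,::-1]
o=np.zeros((480,800,3),np.uint8); o[:,:400]=c; o[:400,400:]=cv2.resize(d,(400,400),interpolation=cv2.INTER_CUBIC)
for q in (a,b):
    e=((q-[u-60,v-60])*400/120+[400,0]).astype(int); cv2.circle(o,tuple(int(x) for x in e),4,(0,0,255),1)
cv2.imwrite("pics/f1.png",o)
```

```text
t 9.73 pos [ 0.6109 -0.2521  0.1986] yang 2.02 z [-0.002  0.001 -1.   ] F [-0.9 -0.4 -1. ] w 0.0088 g 58.9
remaining tool xy mm [290.2 -81.7]
seat+z.055 [ 163. -309.] cardtop [-1.000e+00 -1.353e+03]
[356. 226.] [398. 245.]
```

View pics/f1.png

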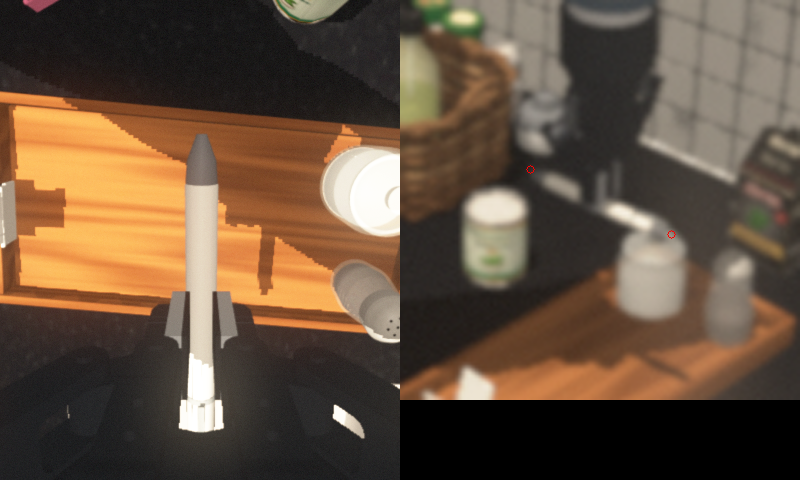

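The pen is level: both projected ends (red circles) sit on the pen's ends. It is centred in the fingers.

Call:
arm_command(
  motion=[0,0,0,0.1935,-0.0545,0,0,0,0,0,0.1935,-0.0545,0,0,0,0,0,0.1935,-0.0545,0,0,0,0,0,0.1935,-0.0545,0,0,0,0,0,0.1935,-0.0545,0,0,0,0,0,0.1935,-0.0545,0,0,0,0,0,0.1935,-0.0545,0,0,0,0,0,0.1935,-0.0545,0,0,0,0,0,0.1935,-0.0545,0,0,0,0,0,0.1935,-0.0545,0,0,0,0,0,0,0,0,0,0,0,0,0,0,0,0,0],
)

```text
schema error: expected a multiple of 7 numbers
```

Run:
```python
from h import *
o,R=st(); p=o["eef_pos"]
print("remaining tool xy mm",(R[:2,:2].T@(np.array([.519,.035])-p[:2])*1000).round(1))
```

```text
t 9.83 pos [ 0.6111 -0.2522  0.1989] yang 2.48 z [-0.002  0.001 -1.   ] F [-0.6 -0.8 -0.1] w 0.0082 g 58.9
remaining tool xy mm [291.  -79.6]
```

Call:
arm_command(
  motion=[0,0,0,0.1935,-0.054,0,0,0,0,0,0.1935,-0.054,0,0,0,0,0,0.1935,-0.054,0,0,0,0,0,0.1935,-0.054,0,0,0,0,0,0.1935,-0.054,0,0,0,0,0,0.1935,-0.054,0,0,0,0,0,0.1935,-0.054,0,0,0,0,0,0.1935,-0.054,0,0,0,0,0,0.1935,-0.054,0,0,0,0,0,0.1935,-0.054,0,0,0,0,0,0,0,0,0,0,0,0,0,0,0,0],
)

```text
clock: 10.83
eef_pos: [0.5187, 0.0356, 0.1996]
tcp_rot: [-0.0, 0.691, 0.723, -0.0]
wrist_force: [0.7, -0.2, -0.1]
grip_width: 0.0082
gripper_force: 58.9
```

Run:
```python
from h import *
o,R=st(); p=o["eef_pos"]
print("remaining tool xy mm",(R[:2,:2].T@(np.array([.519,.035])-p[:2])*1000).round(1))
im=grab("wrist")
# card top edge re-measure from this nearer view
for d in optics.regions_of("card","wrist"):
    ys,xs=np.nonzero(d["pixels"]); print(round(d["score"],2),xs.min(),xs.max(),ys.min(),ys.max())
    for side in (min,max):
        P=np.array([unproj(im,(side(xs[ys==v])+.5*(1 if side is max else -1)+.5,v),.122)[:2] for v in range(ys.min()+6,ys.max()-6)]); print(side.__name__,P[0].round(4),P[-1].round(4))
print(proj(im,[.5137,.1768,.122]).round(0),proj(im,[.519,.0315,.055]).round(0))
for d in optics.regions_of("stand","wrist"):
    ys,xs=np.nonzero(d["pixels"]); W=np.array([unproj(im,(a,b),.012)[:2] for a,b in zip(xs,ys)])
    r=cv2.minAreaRect((W*1000).astype(np.float32)); print("stand",round(d["score"],2),np.round(r[0],1),np.round(r[1],1),round(r[2],2))
```

```text
t 10.83 pos [0.5187 0.0356 0.1996] yang 2.6 z [-0.001 -0.    -1.   ] F [ 0.7 -0.2 -0.1] w 0.0082 g 58.9
remaining tool xy mm [-0.6  0.3]
0.63 321 328 0 89
min [0.5133 0.1603] [0.5148 0.1272]
max [0.517  0.1605] [0.5172 0.1273]
[324. -35.] [321. 235.]
stand 0.59 [517.5  85.7] [ 66.1 214.4] 2.24
```

Call:
arm_command(
  motion=[0,0,0,0,0,0.146,0,0,0,0,0,0,0.146,0,0,0,0,0,0,0.146,0,0,0,0,0,0,0.146,0,0,0,0,0,0,0.146,0,0,0,0,0,0,0.1,0,0,0,0,0,0,0,0,0,0,0,0,0,0,0],
)

```text
clock: 11.65
eef_pos: [0.5191, 0.0334, 0.0746]
tcp_rot: [-0.001, 0.693, 0.721, -0.001]
wrist_force: [0.7, 0.3, -0.2]
grip_width: 0.0084
gripper_force: 58.9
```

Run:
```python
from h import *
o,R=st(); p=o["eef_pos"]
print("remaining tool xy mm",(R[:2,:2].T@(np.array([.519,.035])-p[:2])*1000).round(1))
```

```text
t 11.65 pos [0.5191 0.0334 0.0746] yang 2.22 z [-0.002 -0.    -1.   ] F [ 0.7  0.3 -0.2] w 0.0084 g 58.9
remaining tool xy mm [1.6 0. ]
```

Call:
arm_command(
  motion=[0,0,0,0,0,0.027,0,0,0,0,0,0,0.027,0,0,0,0,0,0,0.027,0,0,0,0,0,0,0.02,0,0,0,0,0,0,0,0],
  squeeze=100,
)

```text
clock: 12.07
eef_pos: [0.5192, 0.0343, 0.0599]
tcp_rot: [-0.0, 0.693, 0.721, -0.0]
wrist_force: [-0.8, -0.0, -0.0]
grip_width: 0.0001
gripper_force: 0.0
```

Call:
arm_command(
  motion=[0,0,0,0,0,0.02,0,0,0,0,0,0,0.02,0,0,0,0,0,0,0,0],
)

```text
clock: 12.32
eef_pos: [0.5204, 0.0344, 0.0547]
tcp_rot: [0.001, 0.693, 0.721, 0.001]
wrist_force: [0.7, -0.7, 8.3]
grip_width: 0.0
gripper_force: 3.9
```

Call:
arm_command(
  motion=[0,0,0,0,0,0.02,0,0,0,0,0,0,0.02,0,0,0,0,0,0,0,0],
)

```text
clock: 12.57
eef_pos: [0.5219, 0.0345, 0.0534]
tcp_rot: [0.002, 0.693, 0.721, 0.002]
wrist_force: [-12.3, -0.5, 63.6]
grip_width: 0.0
gripper_force: 31.7
```

Call:
arm_command(
  motion=[0,0,0,0,0,-0.05,0,0,0,0,0,0,-0.2,0,0,0,0,0,0,-0.2,0,0,0,0,0,0,-0.2,0,0,0,0,0,0,-0.2,0,0,0,0,0,0,0,0],
)

```text
clock: 13.07
eef_pos: [0.5226, 0.0346, 0.1809]
tcp_rot: [0.003, 0.693, 0.721, 0.003]
wrist_force: [1.3, -0.1, -0.2]
grip_width: 0.0
gripper_force: 0.0
```

Run:
```python
from h import *
o,R=st(); im=grab("wrist"); sc=grab("scene")
th=np.radians(2.2); ya=np.array([-np.sin(th),np.cos(th),0]); s=np.array([.519,.0315,.038])
print("expected ends in wrist",proj(im,s+.071*ya).round(0),proj(im,s-.071*ya).round(0))
for n,I in (("wrist",im),("scene",sc)): print(n,[(round(d["score"],2),(np.array(d["location"])*[640,480]).round().tolist()) for d in optics.spot_in("pen",n)])
u,v=proj(sc,s).astype(int); d=sc["color"][v-40:v+40,u-40:u+40,::-1].copy()
out=np.zeros((480,800,3),np.uint8); out[:,:400]=im["color"][0:480,120:520,::-1]; out[:400,400:]=cv2.resize(d,(400,400),interpolation=cv2.INTER_CUBIC)
for q in (-.071,.071):
    e=(proj(sc,s+q*ya)-[u-40,v-40])*5+[400,0]; cv2.circle(out,(int(e[0]),int(e[1])),4,(0,0,255),1)
    e=proj(im,s+q*ya)-[120,0]; cv2.circle(out,(int(e[0]),int(e[1])),5,(0,0,255),1)
cv2.imwrite("pics/f2.png",out)
```

```text
t 13.07 pos [0.5226 0.0346 0.1809] yang 2.28 z [ 0.009  0.    -1.   ] F [ 1.3 -0.1 -0.2] w 0.0 g 0.0
expected ends in wrist [313. 131.] [314. 324.]
wrist [(0.81, [315.0, 212.0])]
scene [(0.71, [257.0, 247.0]), (0.4, [283.0, 256.0]), (0.39, [337.0, 297.0])]
```

View pics/f2.png

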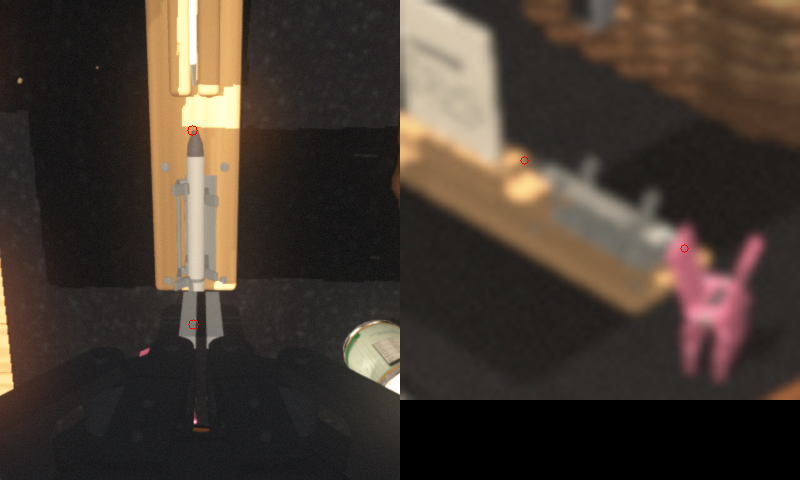

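The pen lies in the fork: its tip at crop (195,133) is close to the expected (192,131), and it is straight and centred. The hard stop at TCP z≈0.0545 (tips 0.0435) matches a seated pen's top at 0.044. Next is the clip.

Call:
arm_command(
  motion=[0.0029,0,0,0,0,-0.2,1,0,0,0,-0.185,-0.0675,-0.066,1,0,0,0,-0.185,-0.0675,-0.066,1,0,0,0,-0.185,-0.0675,-0.066,1,0,0,0,-0.185,-0.0675,-0.066,1,0,0,0,-0.185,-0.0675,-0.066,1,0,0,0,-0.185,-0.0675,-0.066,1,0,0,0,-0.185,-0.0675,-0.066,1,0,0,0,-0.185,-0.0675,-0.066,1,0,0,0,0,0,0,1,0,0,0,0,0,0,1],
)

```text
clock: 14.18
eef_pos: [0.4472, -0.1917, 0.2845]
tcp_rot: [-0.004, 0.694, 0.72, -0.004]
wrist_force: [-0.6, 1.0, 0.4]
grip_width: 0.0852
gripper_force: 0.0
```

```bash
cat > clipm.py <<'E'
from h import *
o,R=st(); im=grab("wrist")
for z in (.05,.09): print("expect",proj(im,[.4505,-.25,z]).round(0))
e=proj(im,[.4505,-.25,.06])
best=None
for d in optics.regions_of("clip","wrist"):
    ys,xs=np.nonzero(d["pixels"]); dd=np.hypot(xs.mean()-e[0],ys.mean()-e[1]); print(round(d["score"],2),len(xs),xs.mean().round(),ys.mean().round(),xs.min(),xs.max(),ys.min(),ys.max())
    if dd<80 and best is None: best=d["pixels"]
for d in optics.regions_of("tray","wrist"):
    ys,xs=np.nonzero(d["pixels"]); W=np.array([unproj(im,(a,b),.028)[:2] for a,b in zip(xs,ys)]); r=cv2.minAreaRect((W*1000).astype(np.float32)); print("tray",round(d["score"],2),np.round(r[0],1),np.round(r[1],1),round(r[2],2))
if best is not None:
    y0,x0=[a.min() for a in np.nonzero(best)]; ys,xs=np.nonzero(best); g=cv2.cvtColor(im["color"],cv2.COLOR_RGB2GRAY)
    # coarse text picture: brightness of masked pixels
    sub=np.where(best,g,0)[ys.min():ys.max()+1,xs.min():xs.max()+1]; st_=max(1,sub.shape[0]//26)
    for r in sub[::st_]: print("".join(" .:-=+*#%@"[int(v)*9//255] for v in r[::max(1,st_//2)]))
    print("origin",x0,y0,"step",st_)
import pickle; pickle.dump((im,best),open("cv_%d.pkl"%int(o["clock"]*100),"wb"))
E
python3 clipm.py; ls *.pkl
```

```text
t 14.18 pos [ 0.4472 -0.1917  0.2845] yang 2.1 z [-0.011  0.    -1.   ] F [-0.6  1.   0.4] w 0.0852 g 0.0
expect [324. 265.]
expect [324. 281.]
0.82 2163 326.0 267.0 298 353 232 299
0.69 2748 389.0 85.0 357 425 44 117
tray 0.68 [ 616.1 -251.1] [167.7 340.9] 86.92
tray 0.42 [524.8 -24.5] [13.9 23.3] 1.96
tray 0.2 [517.7 -20.8] [63.6 15.5] 1.96
                    -=-                                 
                    =+=:.         ::==                  
                   -#%*-.        :.:++=                 
                  -=++-:.        ::-##*=                
                 %%#+=-:.        :.:+#*+=               
                *%%#+=-..        ..-=#%%%%              
                #%%#*+-..:      :.:-*##%%%              
                %%#*%%%#=-=====-:.:=++++*+              
                %%*+%%%%=-*#%%#*-:#%%#**+               
               -**++#%%#+=*%%%#*-=%@%#*++               
             :=++++%%%%%%%%%%##***#%#*+**               
           -=++++++%%%%%%%%%%%@%%%@%%%%###*             
         =+++++++++*%%%*--=+**+++#%%%#%%%%%#*           
      -=++++++
[... 516 characters left out ...]
#%%%#==++===--#%%%*#%%%%%%%%%%%%%%%@%# 
 %%%%*++++++++++#%%%%#####***++#%%#*#%%%%%%%%%%%%%%%%%  
 %@%#++++++++++*%%%%%%%%%%%%%%%%%%%%%%%%%%%%%%%%%%%%%%  
 %@%#+++++++++##%%%%# *#%%%#**#%%%%#%%%%%%%%%%%%%%%@%%  
 %@%#+++++++=     %    #%%#*=  %%%*%%%%%%%%%%%%%%%%@%   
*%%%*+++++=                            #%%%%%%%%%%%@%   
#%%%*++=-                               *#%%%%%%%%%%%   
%%%%+==:                                  #%%%%%%%@%%   
%@%#=:                                      #%%%%%@%    
%%%*                                         #%%%%@%    
                                               #%%%%    
                                                %%%%    
origin 298 232 step 2
cv_1418.pkl
```

Run:
```python
from h import *
import pickle
im,_=pickle.load(open("cv_1418.pkl","rb"))
LU,LL,RU,RL=(300,262),(298,297),(354,265),(350,299)
for z in (.07,.08,.085,.09,.095,.10):
    P=[unproj(im,q,z)[:2] for q in (LU,LL,RU,RL)]
    print(z,"span",np.linalg.norm((P[0]+P[1])/2-(P[2]+P[3])/2).round(4),"len",np.linalg.norm(P[0]-P[1]).round(4),np.linalg.norm(P[2]-P[3]).round(4),"mid",np.mean(P,0).round(4))
for z in (.045,.05,.055,.06): 
    a,b=unproj(im,(324.5,255),z),unproj(im,(322,283.5),z); print(z,"pin bars",np.linalg.norm(a-b).round(4),((a+b)/2).round(4))
tr=np.array([.6166,-.2512]); a=np.radians(87.0); x=np.array([np.cos(a),np.sin(a)]); y=np.array([-np.sin(a),np.cos(a)])
print("rail at tray x=-.008",(tr+.166*y-.008*x).round(4))
```

```text
0.07 span 0.0493 len 0.0348 0.034 mid [ 0.452  -0.2582]
0.08 span 0.0478 len 0.0338 0.033 mid [ 0.4518 -0.2543]
0.085 span 0.0471 len 0.0333 0.0325 mid [ 0.4517 -0.2523]
0.09 span 0.0464 len 0.0328 0.032 mid [ 0.4516 -0.2503]
0.095 span 0.0457 len 0.0323 0.0315 mid [ 0.4516 -0.2484]
0.1 span 0.045 len 0.0318 0.031 mid [ 0.4515 -0.2464]
0.045 pin bars 0.03 [ 0.4497 -0.256   0.045 ]
0.05 pin bars 0.0296 [ 0.4496 -0.2542  0.05  ]
0.055 pin bars 0.0292 [ 0.4496 -0.2524  0.055 ]
0.06 pin bars 0.0287 [ 0.4495 -0.2506  0.06  ]
rail at tray x=-.008 [ 0.4504 -0.2505]
```

Call:
arm_command(
  motion=[-0.003,0,0.0283,0,0,0,1,0,0,0,-0.132,0.015,0,1,0,0,0,-0.132,0.015,0,1,0,0,0,-0.132,0.015,0,1,0,0,0,0,0,0.2,1,0,0,0,0,0,0.2,1,0,0,0,0,0,0.2,1,0,0,0,0,0,0.2,1,0,0,0,0,0,0,1,0,0,0,0,0,0,1],
)

```text
clock: 15.17
eef_pos: [0.4509, -0.2488, 0.164]
tcp_rot: [-0.002, 0.724, 0.69, -0.001]
wrist_force: [-0.5, -0.1, 0.5]
grip_width: 0.085
gripper_force: 0.0
```

Run:
```python
from h import *
o,R=st(); p=o["eef_pos"]
print("remaining tool mm",(R.T@(np.array([.4508,-.2513,.072])-p)*1000).round(1))
im=grab("wrist"); g=cv2.cvtColor(im["color"],cv2.COLOR_RGB2GRAY)
for s in (-.016,.016):
  for x in (-.023,.023): print("tail corner exp",proj(im,[.4508+x,-.2513+s,.09]).round(0))
sub=g[300:480:6,200:440:3]
for r in sub: print("".join(" .:-=+*#%@"[int(v)*9//255] for v in r))
```

```text
t 15.17 pos [ 0.4509 -0.2488  0.164 ] yang -2.74 z [-0.004  0.002 -1.   ] F [-0.5 -0.1  0.5] w 0.085 g 0.0
remaining tool mm [-2.6  0.4 92. ]
tail corner exp [281. 295.]
tail corner exp [364. 292.]
tail corner exp [277. 240.]
tail corner exp [362. 236.]
#####::::::........................::.:+**=-+*********************************++
%%%%%:::::.::...............:......::::+**=-=***********************************
+####+::::..::..................:::..:.+*+=:-======+++++++++++++++***********+++
-####+::::::::.........................=++-:::::::-:::::::::::::::::::::::::::::
.#####:.::...:.........................-==----------------------------:::::::---
.##%%%:::::............................=++++++++++++++++++++++++++++++++++++++++
.#%%%%+::::.........................::.....:.......:..:..:::::::::::::::::::::::
.#%%%%#::..:.......................................:..:..::..:...............::.
.-#####:::::....................................................................
:*%%%%%:::.......:..............................................................
.######=:.:.........................
[... 883 characters left out ...]
.. ............................::::::%%%%%%%%%%%%%%%
:##########................. ...................................::%%%%%%%%%%%%%%
..*########...................... .     ... .....................::-*%%%%%%%%%%:
....%%#=..................... ...................................::...::.-%%%#::
.......................... ..... ...................................:..:.:..:.::
..........................  ...    . .. .. .. ..................................
............................ . . .. . .   .. .. ................................
...................... ....  ........   ... .. .................................
 ................   ... ....  .. .      .  ..... ...............................
```

Run:
```python
from h import *
im=grab("wrist"); g=cv2.cvtColor(im["color"],cv2.COLOR_RGB2GRAY)
for d in optics.regions_of("clip","wrist"):
    ys,xs=np.nonzero(d["pixels"]); print(round(d["score"],2),len(xs),xs.min(),xs.max(),ys.min(),ys.max())
for r in g[180:306:4,255:385:2]: print("".join(" .:-=+*#%@"[int(v)*9//255] for v in r))
```

```text
0.63 4973 277 361 197 287
..............................+****=----=------------------------
..............................+****=--=****----------------------
..............................+****=--=*****++-------------------
..............................=++++---=****==--------------------
..........................--..=++++---=--------------------------
.........................-%%:.++++=-.:**-------------------------
.......................-++++:.-----:.:++++-----------------------
.......................+#*++:.-----:.:++*#+----------------------
...................:...+++*+-.-====:.=+**+=----------------------
.......................+***#*:-=++=::****+=------------:--------:
.....................:-+*++**++++++++**+**+----------------------
..........:.....:::-+++++*##############*++**+=------------------
............:..:=+++++++++*#*-:----:-#**++++++**+=---------------
.........:.:=++*++++++++++*#*::-==-:-#**+**+++++***+=------------
:......:.:.=##*+++++++++++*#*:-----:-#**#*++++++*++*#*=---------+
.......::::-##*+++++++++++*#*::----:-#**##+++++***+*#*=----=----*
...........-##*+++
[... 337 characters left out ...]
%@@@@@@@@@@@@@%%%%%%******##************
.:.:...:::::*#*+++***++*%%%@%-#%%%+-%@%#%%%%%%%*++*##*+++*++*****
::..:::::::-%@#*++*+++-:::-%*:*%%#*-+%*+*+*%%%%%%**##*+++++++++++
...:::..:.:-@@%*+*++-:::::::::*****---=******%%%%%%%%**++++++++++
.:.:::::::::%@%**+-:::::::::::*****---=********%%%%@%#***********
.:..:::.:.::%@%+::::::::::::::*****-===*********#%%@%#***********
..::...:::.:#%*:::::::::::::::*****---=***********%@%#***********
.....:::::::::::::::::::::::::*****----**************************
....:::::....:::::::::::::::::****+---+**************************
....::..::...:.:::::::.:::::::+***+--=***************************
......:....:::...:::.:::::::::+***+---***************************
```

Call:
arm_command(
  motion=[0,0,0,-0.01,0.002,0.15,1,0,0,0,0,0,0.15,1,0,0,0,0,0,0.15,1,0,0,0,0,0,0.15,1,0,0,0,0,0,0.02,1,0,0,0,0,0,0,1,0,0,0,0,0,0,0.6,0,0,0,0,0,0,0.6,0,0,0,0,0,0,0.4,0,0,0,0,0,0,0.2],
  squeeze=50,
)

```text
clock: 16.15
eef_pos: [0.4526, -0.2523, 0.0737]
tcp_rot: [0.001, 0.724, 0.689, 0.0]
wrist_force: [-0.1, -0.6, 0.4]
grip_width: 0.0386
gripper_force: 5.3
```

Call:
arm_command(
  motion=[0,0,0,0,0,0,0,0,0,0,0,0,0,0,0,0,0,0,0,0,0,0,0,0,0,0,0,0,0,0,0,0,0,0,0,0,0,0,0,0,0,0],
)

```text
clock: 16.65
eef_pos: [0.4519, -0.2522, 0.0737]
tcp_rot: [0.0, 0.724, 0.69, -0.0]
wrist_force: [-3.7, -0.4, 12.6]
grip_width: 0.02
gripper_force: 49.2
```

Call:
arm_command(
  motion=[0,0,0,0,0,-0.03,0,0,0,0,0,0,-0.05,0,0,0,0,0,0,-0.1,0,0,0,0,0,0,-0.15,0,0,0,0,0,0,-0.2,0,0,0,0,0,0,-0.2,0,0,0,0,0,0,-0.15,0,0,0,0,0,0,0,0,0,0,0,0,0,0,0],
)

```text
clock: 17.4
eef_pos: [0.4527, -0.2523, 0.2063]
tcp_rot: [0.002, 0.724, 0.689, 0.001]
wrist_force: [-0.4, 0.1, -0.6]
grip_width: 0.0199
gripper_force: 49.7
```

Run:
```python
from h import *
o,R=st(); im=grab("wrist"); g=cv2.cvtColor(im["color"],cv2.COLOR_RGB2GRAY)
for d in optics.regions_of("clip","wrist"):
    ys,xs=np.nonzero(d["pixels"]); print(round(d["score"],2),len(xs),xs.min(),xs.max(),ys.min(),ys.max(),xs.mean().round())
p=o["eef_pos"]
for pz in (.012,.022,.032): print("jaw bottoms exp, pin at tcp-",pz,[proj(im,p+R@np.array([yy,xx,pz+.036])).round(0).tolist() for yy in(-.024,.024) for xx in (-.0145,.0145)],"pin",proj(im,p+R@np.array([0,0,pz])).round(0))
for r in g[180:400:5,240:400:2]: print("".join(" .:-=+*#%@"[int(v)*9//255] for v in r))
```

```text
t 17.4 pos [ 0.4527 -0.2523  0.2063] yang -2.82 z [ 0.004 -0.002 -1.   ] F [-0.4  0.1 -0.6] w 0.0199 g 49.7
0.83 254 350 377 0 16 361.0
0.76 7618 275 355 221 380 317.0
jaw bottoms exp, pin at tcp- 0.012 [[291.0, 324.0], [349.0, 324.0], [289.0, 231.0], [351.0, 231.0]] pin [320. 313.]
jaw bottoms exp, pin at tcp- 0.022 [[293.0, 315.0], [348.0, 315.0], [291.0, 226.0], [350.0, 226.0]] pin [320. 302.]
jaw bottoms exp, pin at tcp- 0.032 [[294.0, 307.0], [347.0, 307.0], [292.0, 221.0], [349.0, 221.0]] pin [320. 292.]
....................................:++++---********----------------------------
....................................:++++---+*******----------------------------
:...................................:***+---=*******=---------------------------
::..................................:**++---=+******----------------------------
:::......:..........................:++++-::-+++++++--::-----:::-:-----:::-:-:--
:::.................................:+++=----+***+*+----------------------------
::::................................:++++---=******+----------------------------
::...............
[... 2279 characters left out ...]
#*=............:......-+**#-........................
..........................=##*=....................=*##-........................
..........................=*#*=....................=***-........................
..........................-*#*=....................-*#*: .......................
..........................%%#*+....................:**#-................. ......
..........................*%%#-......................--.........................
........................................................ .......................
................................................................ ...............
.....................::....................................-........... ...... .
```

Run:
```python
from h import *
from scipy.optimize import least_squares
o,R=st(); p=o["eef_pos"]; im=grab("wrist")
f=lambda x,yy,zz,xx=0: proj(im,p+R@np.array([x[1]+yy,xx,x[0]-zz]))[1]
pts=[(.024,-.036,.0145,221),(.0148,0,0,266),(-.0148,0,0,327),(-.016,.042,.011,379)]
res=lambda x:[f(x,a,b,c)-r for a,b,c,r in pts]
s=least_squares(res,[.025,0]); print("pin below tcp, y off",s.x.round(4),s.fun.round(1))
```

```text
t 17.5 pos [ 0.4514 -0.2515  0.204 ] yang -2.82 z [-0.  0. -1.] F [-1.  -0.8 -0.4] w 0.0197 g 49.7
pin below tcp, y off [ 0.0361 -0.0027] [ 3.5 -2.4 -3.3  2.1]
```

Call:
arm_command(
  motion=[0,0,-0.0278,0,0,-0.2,0,0,0,0,0.21,0.0386,0,0,0,0,0,0.21,0.0386,0,0,0,0,0,0.21,0.0386,0,0,0,0,0,0.21,0.0386,0,0,0,0,0,0.21,0.0386,0,0,0,0,0,0.21,0.0386,0,0,0,0,0,0.21,0.0386,0,0,0,0,0,0.21,0.0386,0,0,0,0,0,0.21,0.0386,0,0,0,0,0,0.21,0.0386,0,0,0,0,0,0.21,0.0386,0,0],
)

```text
clock: 18.55
eef_pos: [0.5016, 0.0983, 0.2329]
tcp_rot: [-0.001, 0.693, 0.72, -0.001]
wrist_force: [1.4, 0.8, 0.3]
grip_width: 0.0196
gripper_force: 49.7
```

Call:
arm_command(
  motion=[0,0,0,0.21,0.0386,0,0,0,0,0,0.21,0.0386,0,0,0,0,0,0,0,0,0,0,0,0,0,0,0,0,0,0,0,0,0,0,0],
)

```text
clock: 18.97
eef_pos: [0.5107, 0.1598, 0.233]
tcp_rot: [-0.0, 0.693, 0.721, -0.001]
wrist_force: [-0.2, 0.0, -1.8]
grip_width: 0.0197
gripper_force: 49.7
```

Run:
```python
from h import *
o,R=st(); p=o["eef_pos"]
print("remaining tool mm",(R.T@(np.array([.5137,.1785,.1725])-p)*1000).round(1))
im=grab("wrist"); g=cv2.cvtColor(im["color"],cv2.COLOR_RGB2GRAY)
print("card top ends exp",[proj(im,[.5137-s*.0384,.1768+s,.122]).round(0).tolist() for s in (-.045,0,.045)])
for k in ("card","clip"):
  for d in optics.regions_of(k,"wrist"):
    ys,xs=np.nonzero(d["pixels"]); print(k,round(d["score"],2),len(xs),xs.min(),xs.max(),ys.min(),ys.max(),xs.mean().round())
    if k=="card":
      for v in range(ys.min(),ys.max(),15):
        q=xs[ys==v]; 
        if len(q): print(v,q.min(),q.max(),proj(im,[.5137,.2,.122])[0].round(0),end="; ")
for r in g[100:400:7,230:410:2]: print("".join(" .:-=+*#%@"[int(v)*9//255] for v in r))
for s in (-.05,0.,.02,.045): print(s,proj(im,[.5137-s*.0384,.1768+s,.122]).round(1))
```

```text
t 18.97 pos [0.5107 0.1598 0.233 ] yang 2.22 z [-0.002 -0.002 -1.   ] F [-0.2  0.  -1.8] w 0.0197 g 49.7
remaining tool mm [18.6  3.9 60.5]
card top ends exp [[326.0, 284.0], [327.0, 217.0], [327.0, 142.0]]
card 0.73 690 323 330 139 255 327.0
139 325 327 328.0; 154 324 329 328.0; 169 324 329 328.0; 184 324 328 328.0; 199 324 329 328.0; 214 324 330 328.0; 229 324 329 328.0; 244 324 329 328.0; card 0.57 399 459 501 408 479 485.0
408 476 477 328.0; 423 479 496 328.0; 438 499 501 328.0; 468 459 461 328.0; clip 0.95 7515 275 355 220 380 318.0
clip 0.83 425 289 326 412 431 311.0
.....................................::...:::.:::::::...::.:::............................
..........................::..:..::::.:::::::::::::::::::::.::.:.....:.:..................
..    ..............:.....::::::::::::::::::::::::::::::::::::::::::......................
. .... ...........:::.:::.:::-##########%%%%%%%%%%%%%%%%%%%%%%%%%%#:.:::.:................
. ... ..............:..::::::#%%%%%%%%%%%%%%%%%%%%%%%%%%%%%%%%%%%%%=:::::::......::.......
.. .............:....::::::::#%%%%%%%%%%%%%%%%#**%%%%%%%%%**#%%%%
[... 2769 characters left out ...]
..............::..*####%%%%%%#+%%@@@@%#+++++*##=::::::.......................
...........................:...+####%%%%%%#++%@@@@%#=++++*##-:::::.:......................
............................:..=####%%%%%%#+=#@@@@%#==+%**##-:::::........................
...............................=####%%%%%+=+%%@@@@%#==*%%*##=::::.........................
...............................-*##%%%%%%+*%%%@@@@%*##+*%%%%#::::.........................
...............................::::::::::++*#%#%%%%*:-#%%::::.:...........................
..........................::....:::::.::%#=::*%#%@%*::::::::.:..-:........................
-0.05 [326.3 291.1]
0.0 [326.7 216.6]
0.02 [326.9 184.4]
0.045 [327.1 142. ]
```

Call:
arm_command(
  motion=[0,0,0,0.062,0.016,0,0,0,0,0,0.062,0.016,0,0,0,0,0,0,0,0,0,0,0,0,0,0,0,0,0,0,0,0,0,0,0],
)

```text
clock: 19.53
eef_pos: [0.5156, 0.1791, 0.2344]
tcp_rot: [0.0, 0.693, 0.721, -0.0]
wrist_force: [0.2, 0.1, -1.5]
grip_width: 0.0194
gripper_force: 49.7
```

Run:
```python
from h import *
o,R=st(); p=o["eef_pos"]
print("remaining tool mm",(R.T@(np.array([.5147,.1785,.1725])-p)*1000).round(1))
im=grab("wrist"); g=cv2.cvtColor(im["color"],cv2.COLOR_RGB2GRAY)
print([proj(im,[.5137-s*.0384,.1768+s,.122]).round(0).tolist() for s in (-.045,0,.045)])
for k in ("card","clip"):
  for d in optics.regions_of(k,"wrist")[:1]:
    ys,xs=np.nonzero(d["pixels"]); print(k,round(d["score"],2),len(xs),xs.min(),xs.max(),ys.min(),ys.max(),xs.mean().round())
    m=d["pixels"]
    for v in range(ys.min()+3,ys.max(),12):
        q=np.nonzero(np.diff(np.r_[0,m[v].astype(int),0]))[0]; print(v,q.tolist(),end="; ")
    print()
```

```text
t 19.53 pos [0.5156 0.1791 0.2344] yang 2.21 z [ 0.    -0.001 -1.   ] F [ 0.2  0.1 -1.5] w 0.0194 g 49.7
remaining tool mm [-0.5 -1.  61.9]
[[317.0, 310.0], [317.0, 245.0], [317.0, 174.0]]
card 0.65 374 315 320 165 243 318.0
168 [317, 319]; 180 [316, 320]; 192 [315, 320]; 204 [315, 321]; 216 [316, 321]; 228 [316, 321]; 240 [316, 321]; 
clip 0.66 7925 274 356 219 380 318.0
222 [274, 286, 343, 357]; 234 [275, 293, 339, 356]; 246 [275, 304, 311, 325, 331, 355]; 258 [277, 355]; 270 [277, 356]; 282 [277, 355]; 294 [289, 355]; 306 [291, 354]; 318 [291, 352]; 330 [291, 309, 313, 322, 327, 351]; 342 [292, 301, 338, 351]; 354 [292, 301, 340, 350]; 366 [291, 301, 342, 350]; 378 [292, 301, 344, 350];
```

Call:
arm_command(
  motion=[0,0,0,0,0.006,0.08,0,0,0,0,0,0,0.08,0,0,0,0,0,0,0.08,0,0,0,0,0,0,0.08,0,0,0,0,0,0,0.08,0,0,0,0,0,0,0,0,0,0,0,0,0,0,0,0,0,0,0,0,0,0],
)

```text
clock: 20.35
eef_pos: [0.5168, 0.179, 0.1745]
tcp_rot: [0.0, 0.694, 0.72, 0.0]
wrist_force: [0.9, 0.0, -0.0]
grip_width: 0.0198
gripper_force: 49.7
```

Run:
```python
from h import *
from scipy.optimize import least_squares
o,R=st(); p=o["eef_pos"]
sc=grab("scene"); im=grab("wrist")
hits=[]
for d in optics.regions_of("clip","wrist")[:1]:
    m=d["pixels"]; ys,xs=np.nonzero(m); print("clip",xs.min(),xs.max(),ys.min(),ys.max())
    for v in (222,228,234,246): print(v,np.nonzero(np.diff(np.r_[0,m[v].astype(int),0]))[0].tolist(),end="; ")
for d in optics.regions_of("card","wrist")[:1]:
    ys,xs=np.nonzero(d["pixels"]); print("card",xs.min(),xs.max(),ys.min(),ys.max())
print([proj(im,[.5137-s*.0384,.1768+s,.122]).round(0).tolist() for s in (-.045,0,.045)])
# scene: heights of clip and card top
for k in ("clip","card"):
  for d in optics.regions_of(k,"scene"):
    ys,xs=np.nonzero(d["pixels"]); print(k,round(d["score"],2),len(xs),xs.min(),xs.max(),ys.min(),ys.max())
for h in (-.005,0,.005): print("jaw bottom exp dz",h,[proj(sc,np.array([p[0]-.015,p[1]+s,p[2]-.033-.036+h])).round(1).tolist() for s in (-.024,.024)],"tail top",proj(sc,[p[0],p[1],p[2]-.033+.042+h]).round(1))
print("card corner",[proj(sc,[.5137-s*.0384,.1768+s,.122]).round(1).tolist() for s in (-.045,.045)])
u,v=proj(sc,[.51,.18,.13]).astype(int); g=cv2.cvtColor(sc["color"],cv2.COLOR_RGB2GRAY); print("origin",u-35,v-35)
for r in g[v-35:v+35:2,u-35:u+35]: print("".join(" .:-=+*#%@"[int(q)*9//255] for q in r))
```

```text
t 20.35 pos [0.5168 0.179  0.1745] yang 2.18 z [ 0.001 -0.    -1.   ] F [ 0.9  0.  -0. ] w 0.0198 g 49.7
clip 274 356 220 381
222 [275, 287, 343, 356]; 228 [275, 293, 339, 357]; 234 [275, 294, 338, 357]; 246 [276, 301, 311, 325, 330, 355]; card 309 318 170 359
[[314.0, 360.0], [313.0, 280.0], [313.0, 189.0]]
clip 0.7 353 398 418 351 380
clip 0.64 266 240 257 195 219
clip 0.64 217 296 310 261 283
card 0.7 347 242 260 217 243
card 0.53 265 240 257 194 220
card 0.23 520 380 402 243 270
jaw bottom exp dz -0.005 [[251.1, 222.8], [241.7, 217.3]] tail top [247.9 196.6]
jaw bottom exp dz 0 [[251.0, 221.4], [241.5, 216.0]] tail top [247.7 195.2]
jaw bottom exp dz 0.005 [[250.8, 220.1], [241.4, 214.6]] tail top [247.6 193.7]
card corner [[258.7, 217.9], [239.9, 208.3]]
origin 212 175
......................::...............................:----:........:
............. ......::::...............................:---:......::::
.......... .......::::::........................... . .::-::::::::::::
...... ..... ....::.................................. .:-------:::::::
..   .. ..   ..................
[... 1469 characters left out ...]
....................-=++++++++====+++++=:......... ... ... ..
.............................:=+++++++++++++++++=:....  ........... ..
.............................:-+++++++++++++++++=:.... ..   ..  ...  .
.............................:-+***+++=====+++++=:.. . .. ..... .. .. 
............................:--+****++++++++=+++=-:....    ...........
..........................:=+****#***++++==++=++==:. . ............ ..
........................::-+**####**+++++++++++++=:...... .   . .  ...
......................:-=+***++**++======++++++++=:....... .. .... .. 
.....................:-==+******++====-======++++=--::...... . .......
......................:----====+++=============++===---::.........:---
```

Run:
```python
from h import *
st(); print(ticket.sign_off())
```

```text
t 20.65 pos [0.5169 0.1791 0.1749] yang 2.18 z [ 0.001 -0.    -1.   ] F [ 0.7  0.  -0.2] w 0.0198 g 49.7
the job is handed in; nothing more can be done
None
```

I handed the job in at about 20.7 s. The pen is in the fork clip, and the white bag clip is held squeezed open over the middle of the card's top edge. I estimate its lips are about 18 mm below the edge, on either side of the card. The pen slipped from the fingers at the fork clip and went home by a push of about 64 N from the closed fingertips; I judged it seated from the hard stop and one picture, and did not see the jaw snap shut. Sign-off returned no verdict.

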